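# Open the grinder head: park the lock pin, find the cap's thread hand, hold the cap up

## Task

Open the head of the coffee grinder so that a colleague can brush out the burrs: draw the lock pin up out of the cap's ear, park it in the forked notch on the grinder's flank, resting on its collar, and let go of it. Then unscrew the burr cap by its grip bar; its thread may be right- or left-handed, so try both ways to find which one loosens it. Lift the cap straight off and finish while still holding it level and still above the head, roughly 8 cm higher than where it sat, and leave the dose glass, tamper, milk pitcher and brush undisturbed.

Things in the scene. Friction and masses are not known exactly. Their poses are not given: they have to be found in the camera images.
- grinder: Compact coffee grinder, fixed: grey motor housing behind a round aluminium head, 84 mm across. Origin: on the worktop on the vertical axis of head and cap; -x is the front (pin side), +y the flank with the parking notch. The deck that the cap sits on is 150 mm above the worktop. The housing stands 61 to 135 mm behind the axis, 96 mm wide, its top 26 mm above the deck.
- seat (a point): Centre of the deck on the head axis, 150 mm above the worktop: where the cap's origin is when seated. Axes as the grinder's. Inside the cap hide three short thread grooves, right- or left-handed, drawn anew each time. Turned the wrong way the cap stops dead within 5 degrees; the right way it turns easily and climbs 7 mm per radian.
- cap: Round steel burr cap, 64 mm across, 34 mm high, 0.2 to 0.35 kg, loose once unscrewed. Origin: centre of its underside, z up; seated, its axes are the grinder's. A flat ear with a 10 mm hole sticks out along -x to 66 mm from the axis, its top 9 mm above the origin. It comes free of the thread after some 50 degrees and meets a stop again at 100: turn about 70 degrees, then lift.
- cap_grip (a point): Middle of the black grip bar on top of the cap, 47 mm above the cap's origin. The bar is 14 mm thick along the cap's x, 54 mm long along its y, 26 mm high (34 to 60 mm above the cap's origin): pinch it from above across its thickness. Axes as the cap's.
- pin: Steel lock pin, about 35 g, upright at the start. Origin: on its axis under the collar, z up. Below: 8 mm shank, 30 mm long, tapered tip; above: collar 18 mm across and 4 mm thick, 8 mm stem, black knob. At the start the collar rests on the cap's ear, the shank goes through it 21 mm into a 10 mm bore, 52 mm in front of the axis, locking the cap; it must rise 31 mm to clear.
- pin_knob (a point): Middle of the pin's round black knob, 18 mm across and 20 mm high, 28 mm above the pin's origin: the place to grip it. At the start the space beside it is free along the grinder's y.
- notch (a point): Parking notch: forked lug on the +y flank, top face 10 mm below the deck, 10 mm thick, with a 12 mm wide slot that opens outward (+y). This point: middle of the slot's usable length (3 mm either way), level with the top face, 77 mm from the head axis; nubs at the fork's ends keep the collar in. The parked pin stands here, origin at this point; lower it straight from above. Axes as the grinder's.
- glass: Clear shot glass, 48 mm across and 60 mm high, standing on the grinder's foot under the spout, below the head. Origin: centre of its underside. Leave it alone.
- tamper: Coffee tamper, steel foot 58 mm across, black handle, 95 mm high, standing to the right of the grinder. Origin: centre of its underside. Leave it alone.
- pitcher: Small steel milk pitcher, 69 mm across, 94 mm high, with a handle, standing to the left. Origin: centre of its underside. Leave it alone.
- brush: Small wooden-handled brush, 150 mm long, lying on the worktop to the left. Leave it alone.

How it is judged:
By the outcome, as a careful person would: the job done as asked, in the order asked, and still so for the second after the job is handed in, while the arm keeps its last pose, push and grip.
It also fails if it takes over 54 s, if anything falls off the work surface, if the arm or the gripper's body presses on something with over 40 N, if the wrist force passes 120 N, or if a joint passes its speed limit or range.

## Robot

A 6-joint arm with a two-finger parallel gripper is mounted at the origin on a cart in front of the work surface, level with it; the furniture and walls round the work are solid. World frame = base frame: x ahead of the robot, y to its left, z up, the work surface at z = 0. Lengths are in m, angles in rad, forces in N, time in s.
With the tool pointing down it reaches from about 0.375 to 0.925 m from the base axis. Payload 5.7 kg.
Tool frame: the origin (TCP) lies at the very end of the fingers, on their centre line; the grasp point (between the pads) lies 19 mm behind it (manip.grip_point_offset is the distance from the TCP to the grasp point, in m); z points along the fingers, y is the line along which they close (so a half turn about z gives the same grasp; the last joint's range is limited). The gripper opens to 88 mm and grips with 3 to 60 N. Pads are 20 mm wide; open, the fingers measure 115 mm over their backs; the gripper's body (75 mm by 178 mm) begins 61 mm behind the grasp point.
Start: joints at [-1.307, 0.359, 1.51, -0, 1.272, -0.115], TCP at [0.222, -0.557, 0.223] pointing down, gripper open.
Joint ranges: [-2.97, 2.97], [-1.01, 2.36], [0.21, 2.38], [-0.96, 4.11], [0.2, 2.71], [-2.98, 2.98]. Speed limits (rad/s): [2.39, 2.39, 3.14, 3.14, 3.14, 3.14].

## Interface

Orientations are given as a 3x3 rotation matrix whose columns are the frame's x, y, z axes.
In Python, from station import manip, snapshot, camera_params gives the robot as it stands.
- The arm moves only by the tool send_rows, never from a script. Its argument "steps" is one flat list of numbers, 6 for each row, row after row: the shift along the tool's x, y, z normalised to -1 to 1, where 1 is 50 cm, then the turn, a rotation vector about the tool's x, y, z normalised to -1 to 1, where 1 is 30 degrees. In form: [dx, dy, dz, wx, wy, wz, dx, dy, dz, wx, wy, wz, ...]. A call has 1 to 10 rows; each row is the pose to reach, as a shift and turn from the pose commanded when the call began, along the tool's axes at that moment; what a row does not reach only later rows make up. A row lasts 1/10 s, in which the tool goes at most 50 mm and 8.59 degrees, less where a joint would pass 70% of its speed; a pose out of reach is approached as far as the arm can. A call with a number of a shift or a turn outside -1 to 1 is refused whole. A call with a gripper value outside its range is refused whole. "hand" is the closure, from -1 (fully open) to 1 (shut), set as the call begins (left out, the last holds). The fingers move at their own pace and stop on an object; "squeeze" is the grip in N (left out, the last holds). Time passes only in rows, so rows that repeat a pose let the fingers close. It gives the time, the measured TCP pose, the force, the opening and the grip force at its end, in the units of the state.
- manip.state(): the state, without advancing time (a new reading comes with each control period).
- snapshot(name): name is "side" or "top" or "wrist"; returns the picture (384x512x3 uint8, red, green, blue); there is no depth.
- camera_params(name): a dict with "intrinsics" (3x3 intrinsics, pixels), "D" ([k1, k2, p1, p2, k3] as OpenCV has them; the pictures are not rectified), "rvec" (rotation vector, rad) and "tvec" (3), from world to camera coordinates, as OpenCV has them. Camera axes: x right, y down, z forward; pixel columns grow to the right and rows downward; lengths in m; the calibration is good to about 2 mm. A picture is of the moment at which its call begins: read the wrist's pose just before it. camera_params takes no time and is no camera call; for the wrist camera it gives the pose at the moment of the call.
- manip.hand_in(): hands the job in; it is judged then, once.
The state is a dict: "clock": time; "joint_positions": joint angles; "joint_vel": joint speeds; "joint_torque": joint torques, N m; "eef_pos": TCP position; "tcp_rot": TCP orientation; "ft_force": force on the tool from outside, world axes, zero at the start; "ft_torque": the same for the moment, N m; "width": opening from 0.0 (shut) to 1.0 (fully open); "gripper_force": force on a finger pad.
Only numpy, scipy, OpenCV 4.12 (cv2) and the standard library are available. Lean on these libraries where they do the work, as an engineer would, in place of code of your own. Each camera call takes 0.05 s, during which the arm holds its last target. There are 200 camera calls.

## Working session

There is one attempt and no reset: what is moved stays moved. The work goes in short steps, Python scripts to look and compute and a tool call to move; the robot and the scene stay as the last step left them, time stands still between calls to the robot, and variables do not carry over. Pictures are saved under pics/ and viewed, at most 10 in all, crops included, and the job is handed in when it is done.

Besides the shell and the picture viewer there is one more tool, called after "Call:" as a command line: name --argument value ..., lists and objects as JSON in quotes. send_rows: Moves the arm, as the interface text tells. Its arguments: {"type":"object","properties":{"steps":{"type":"array"},"hand":{"type":"number"},"squeeze":{"type":"number"}},"required":["steps"]}

```bash
ls; mkdir -p pics; python3 - <<'E'
from station import manip,snapshot,camera_params
import cv2,numpy as np
a=snapshot("side");b=snapshot("top")
cv2.imwrite("pics/s.png",a[...,::-1]);cv2.imwrite("pics/t.png",b[...,::-1])
for n in("side","top"):
  p=camera_params(n);R=cv2.Rodrigues(p["rvec"])[0];print(n,p["intrinsics"][0,0],-R.T@p["tvec"].ravel(),R[2])
s=manip.state();print(s["clock"],s["eef_pos"],s["tcp_rot"],s["ft_force"])
E
```

```text
pics
side 400.49825507343894 [ 0.46147545 -0.82008697  0.7526018 ] [ 0.00149729  0.81877745 -0.57410909]
top 372.2433243888502 [0.32560213 0.07635927 1.23828801] [ 0.12827141 -0.03312926 -0.9911856 ]
0.1 [ 0.22167528 -0.5568663   0.22188058] [[ 9.29117032e-01  3.69785487e-01 -4.84855362e-04]
 [ 3.69785773e-01 -9.29115612e-01  1.63113213e-03]
 [ 1.52682305e-04 -1.69480526e-03 -9.99998552e-01]] [-0.28888468 -0.57279539 -0.62496452]
```

View pics/s.png

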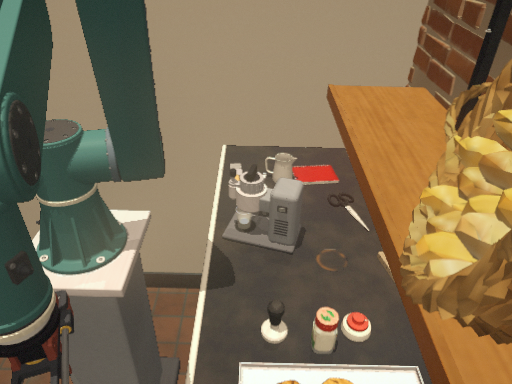

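View pics/t.png

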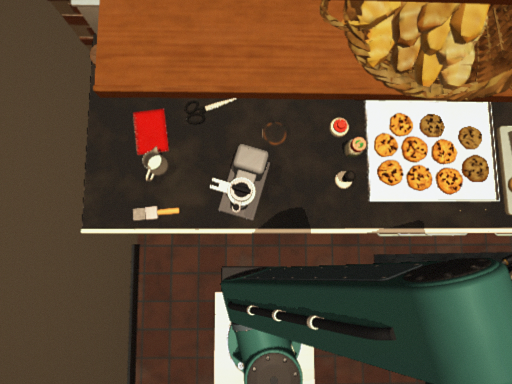

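The side view shows the grinder at about (262,195). In the top view the head is at about (241,190), the notch fork at (218,185) and the pin at (236,207). I'll crop both closer.

```bash
cat > h.py <<'E'
import cv2,numpy as np
from station import manip,snapshot,camera_params
def ray(p,uv):
    R=cv2.Rodrigues(np.array(p["rvec"]))[0];c=-R.T@np.ravel(p["tvec"])
    q=cv2.undistortPoints(np.array([[uv]],float),p["intrinsics"],np.array(p["D"]))[0,0]
    return c,R.T@np.array([q[0],q[1],1])
def onz(p,uv,z):
    c,d=ray(p,uv);return c+d*(z-c[2])/d[2]
def proj(p,X):
    return cv2.projectPoints(np.array(X,float).reshape(-1,3),np.array(p["rvec"]),np.array(p["tvec"]),p["intrinsics"],np.array(p["D"]))[0].reshape(-1,2)
E
python3 - <<'E'
from h import *
a=cv2.imread("pics/s.png")[150:260,215:315];b=cv2.imread("pics/t.png")[135:230,195:285]
A=cv2.resize(a,(400,440),interpolation=2);B=cv2.resize(b,(400,422),interpolation=2)
o=np.zeros((440,800,3),np.uint8);o[:,:400]=A;o[:422,400:]=B
cv2.imwrite("pics/c.png",o)
p=camera_params("top")
print("cap",onz(p,(241,190),.21),"pin",onz(p,(236,207),.197),"fork",onz(p,(218,185),.14),"hous",onz(p,(251,158),.176))
E
```

```text
cap [0.45520429 0.07413565 0.21      ] pin [0.40882833 0.08801754 0.197     ] fork [0.47886402 0.14233769 0.14      ] hous [0.5534127  0.04514981 0.176     ]
```

View pics/c.png

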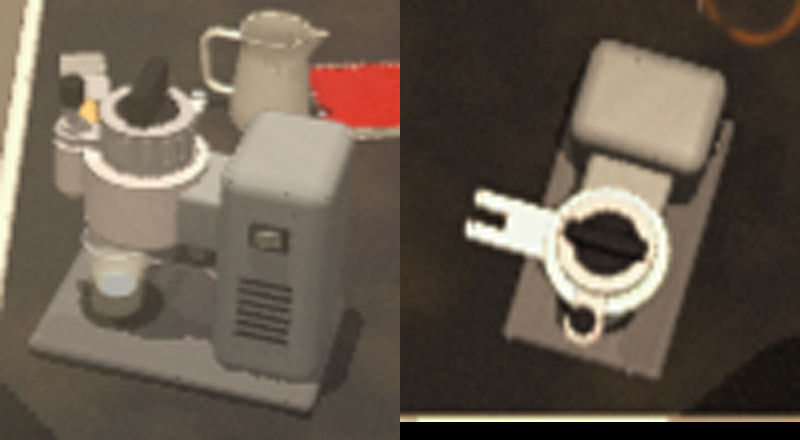

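The crop confirms the layout: the fork is on the left (+y) at about (500,220), the pin at (583,325) and the cap centre at (605,243). That puts the axis near (0.455,0.074) with a yaw of about -16.5°. I'll set out now.

```bash
cat >> h.py <<'E'
from scipy.spatial.transform import Rotation as Ro
def Rt(yaw): # tool down, tool x at yaw(deg)
    a=np.radians(yaw);x=np.array([np.cos(a),np.sin(a),0]);z=np.array([0,0,-1.]);return np.c_[x,np.cross(z,x),z]
def go(pos,yaw,cur=None):
    s=manip.state();p,R=(s["eef_pos"],np.array(s["tcp_rot"])) if cur is None else (np.array(cur[0]),Rt(cur[1]))
    d=R.T@(np.array(pos)-p)/.5;w=Ro.from_matrix(R.T@Rt(yaw)).as_rotvec(degrees=True)/30
    print(np.round(d,4),np.round(w,4))
def st():
    s=manip.state();R=s["tcp_rot"];print(s["clock"],np.round(s["eef_pos"],4),"yaw",np.degrees(np.arctan2(R[1][0],R[0][0])),"tilt",np.degrees(np.arccos(-R[2][2])),np.round(s["ft_force"],1),s["width"],s["gripper_force"])
E
python3 -c "
from h import *
go([.41,-.22,.30],2);go([.41,.087,.30],-16.5,([.41,-.22,.30],2))"
```

```text
[ 0.5991 -0.487  -0.1553] [-3.300e-03  3.000e-04  6.567e-01]
[ 0.0214 -0.6136  0.    ] [0.     0.     0.6167]
```

Call:
send_rows --steps '[0.1,-0.08,-0.1553,0,0,0.1,0.3,-0.24,-0.1553,-0.003,0,0.3,0.5991,-0.487,-0.1553,-0.0033,0,0.6567,0.5991,-0.487,-0.1553,-0.0033,0,0.6567,0.5991,-0.487,-0.1553,-0.0033,0,0.6567,0.5991,-0.487,-0.1553,-0.0033,0,0.6567,0.5991,-0.487,-0.1553,-0.0033,0,0.6567,0.5991,-0.487,-0.1553,-0.0033,0,0.6567,0.5991,-0.487,-0.1553,-0.0033,0,0.6567,0.5991,-0.487,-0.1553,-0.0033,0,0.6567]' --hand -1

```text
clock: 1.1
eef_pos: [0.4105, -0.2192, 0.3003]
tcp_rot: [[0.999, 0.038, 0.0], [0.038, -0.999, -0.002], [0.0, 0.002, -1.0]]
ft_force: [-0.4, -1.4, -0.5]
width: 1.004
gripper_force: 0.0
```

Call:
send_rows --steps '[0.0214,-0.6136,0,0,0,0.6167,0.0214,-0.6136,0,0,0,0.6167,0.0214,-0.6136,0,0,0,0.6167,0.0214,-0.6136,0,0,0,0.6167,0.0214,-0.6136,0,0,0,0.6167,0.0214,-0.6136,0,0,0,0.6167,0.0214,-0.6136,0,0,0,0.6167,0.0214,-0.6136,0,0,0,0.6167,0.0214,-0.6136,0,0,0,0.6167]'

```text
clock: 2.0
eef_pos: [0.4103, 0.0851, 0.2995]
tcp_rot: [[0.959, -0.284, -0.0], [-0.284, -0.959, -0.003], [0.001, 0.003, -1.0]]
ft_force: [-0.1, -0.4, -0.3]
width: 1.003
gripper_force: 0.0
```

```bash
python3 - <<'E'
from h import *
st();p=camera_params("wrist");a=snapshot("wrist")
np.savez("w1.npz",**p);cv2.imwrite("pics/w1.png",a[...,::-1])
R=cv2.Rodrigues(p["rvec"])[0];print(-R.T@np.ravel(p["tvec"]),R[2])
print(proj(p,[[.405,.089,.197],[.455,.074,.21],[.477,.148,.14]]))
E
```

```text
2.0 [0.4103 0.0851 0.2995] yaw -16.5184112555007 tilt 0.16038822595797664 [-0.1 -0.4 -0.3] 1.002958386628608 0.0
[0.49196553 0.0605909  0.460717  ] [-0.29255281  0.08383011 -0.95256778]
[[248.61899269 203.52078192]
 [248.44398623 149.82515346]
 [176.17063808 139.41220104]]
```

View pics/w1.png

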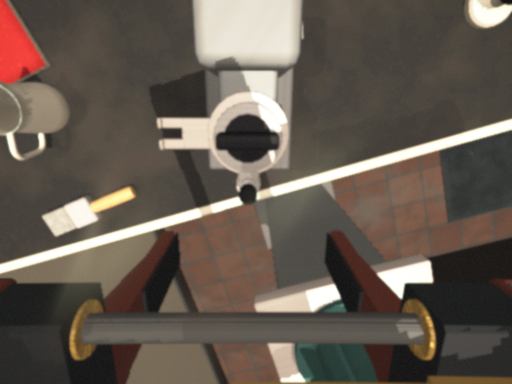

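The wrist view shows the pin knob at about (248,190), the bar at (248,140), the head ring centred at (249,134) and the slot at about (172,132). The bar is level in the picture, so the yaw is right. A crop will refine the pixel positions.

```bash
python3 - <<'E'
from h import *
p=dict(np.load("w1.npz"));a=cv2.imread("pics/w1.png")
cv2.imwrite("pics/w1c.png",cv2.resize(a[85:210,150:300],(720,600),interpolation=2))
g=cv2.cvtColor(a,6)
m=(g<60).astype(np.uint8)
m[:, :215]=0;m[:,285:]=0;m[:85]=0;m[215:]=0
n,l,s,c=cv2.connectedComponentsWithStats(m)
for i in range(1,n):
  if s[i,4]>20:print(s[i],c[i])
for uv,z in(((248,190),.19),((249,140),.21),((249,134),.15),((172,132),.14),((165,132),.14),((182,132),.14)):print(uv,onz(p,uv,z))
E
```

```text
[ 217  115   61   47 1836] [246.28050109 138.57734205]
[261 174   6  13  46] [263.23913043 179.67391304]
[238 185  17  19 235] [247.38723404 193.65957447]
(248, 190) [0.41581254 0.08641826 0.19      ]
(249, 140) [0.46267676 0.07120596 0.21      ]
(249, 134) [0.4614805 0.0719995 0.15     ]
(172, 132) [0.48544361 0.14941146 0.14      ]
(165, 132) [0.48751212 0.15644192 0.14      ]
(182, 132) [0.48248236 0.13935714 0.14      ]
```

View pics/w1c.png

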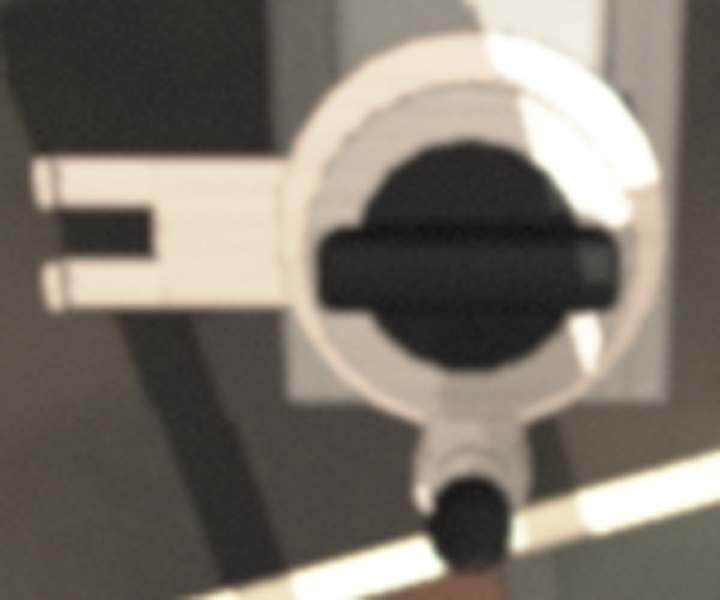

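The knob (0.412,0.087), axis (0.462,0.072) and notch (0.484,0.146) agree with the given dimensions to within about 1 mm. I'll descend to the knob.

```bash
python3 -c "
from h import *
go([.412,.087,.169],-16.5)"
```

```text
[ 0.0017 -0.0059  0.2611] [ 0.0049 -0.0011 -0.0028]
```

Call:
send_rows --steps '[0.0017,-0.0059,0.03,0.0049,0,0,0.0017,-0.0059,0.08,0.0049,0,0,0.0017,-0.0059,0.13,0.0049,0,0,0.0017,-0.0059,0.17,0.0049,0,0,0.0017,-0.0059,0.2,0.0049,0,0,0.0017,-0.0059,0.23,0.0049,0,0,0.0017,-0.0059,0.25,0.0049,0,0,0.0017,-0.0059,0.261,0.0049,0,0,0.0017,-0.0059,0.261,0.0049,0,0]'

```text
clock: 2.95
eef_pos: [0.4116, 0.0881, 0.1689]
tcp_rot: [[0.958, -0.285, -0.0], [-0.285, -0.958, 0.001], [-0.0, -0.001, -1.0]]
ft_force: [1.0, -0.3, 0.5]
width: 1.002
gripper_force: 0.0
```

Call:
send_rows --steps '[0,0,0,0,0,0,0,0,0,0,0,0,0,0,0,0,0,0,0,0,0,0,0,0,0,0,0,0,0,0,0,0,0,0,0,0,0,0,0,0,0,0,0,0,0,0,0,0,0,0,0,0,0,0,0,0,0,0,0,0]' --hand 1 --squeeze 20

```text
clock: 3.95
eef_pos: [0.4118, 0.0889, 0.1693]
tcp_rot: [[0.959, -0.284, 0.001], [-0.284, -0.959, 0.001], [0.001, -0.001, -1.0]]
ft_force: [-0.6, 0.5, -0.6]
width: 0.192
gripper_force: 20.0
```

Call:
send_rows --steps '[0,0,-0.01,0,0,0,0,0,-0.025,0,0,0,0,0,-0.04,0,0,0,0,0,-0.055,0,0,0,0,0,-0.07,0,0,0,0,0,-0.085,0,0,0,0,0,-0.1,0,0,0,0,0,-0.12,0,0,0,0,0,-0.14,0,0,0,0,0,-0.14,0,0,0]'

```text
clock: 4.95
eef_pos: [0.4129, 0.0889, 0.2409]
tcp_rot: [[0.959, -0.284, 0.004], [-0.284, -0.959, 0.001], [0.003, -0.002, -1.0]]
ft_force: [-0.4, 0.2, -1.1]
width: 0.193
gripper_force: 20.0
```

```bash
python3 - <<'E'
from h import *
st();p=camera_params("wrist");a=snapshot("wrist");b=snapshot("side")
o=np.zeros((480,800,3),np.uint8)
o[:384,:512]=a[...,::-1];o[:480,512:]=cv2.resize(b[160:260,220:280,::-1],(288,480),interpolation=2)
cv2.imwrite("pics/w2.png",o)
e=manip.state()["eef_pos"];k=e+[0,0,.019]
print("knob/origin/tip expected",proj(p,[k,k-[0,0,.028],k-[0,0,.058]]).round(1))
go([.484,.146,.239],-16.5)
E
```

```text
4.95 [0.4129 0.0889 0.2409] yaw -16.49702984868249 tilt 0.23319659792435185 [-0.4  0.2 -1.1] 0.19281727574710264 20.00010548334103
knob/origin/tip expected [[251.3 266.5]
 [251.5 243.2]
 [251.7 224.7]]
[ 0.1058 -0.1505  0.0015] [-0.0026 -0.0026  0.0001]
```

View pics/w2.png

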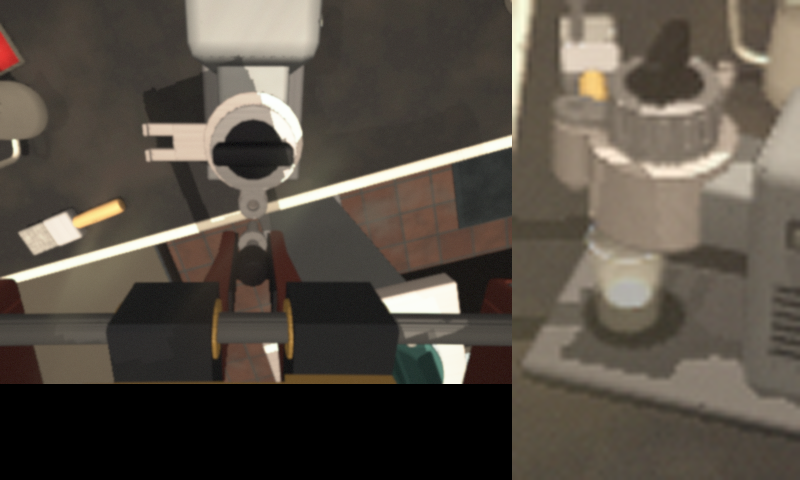

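The pin is out and upright in the grip, with the knob at (252,263) and the collar at (252,240). The ear hole is empty at (253,205), and the slot lies around row 141, columns 147 to 180. I'll measure the hole and slot from this view.

```bash
python3 - <<'E'
from h import *
a=cv2.imread("pics/w2.png");p=camera_params("wrist");g=cv2.cvtColor(a,6)
print("row141",g[141,140:190]);print("row142",g[142,140:190]);print("col160",g[118:166,160]);print("col168",g[118:166,168])
print("hole row",g[205,236:270]);print("hole col",g[190:222,253])
print(onz(p,(253,205.5),.159))
for u in(150,155,160,165,170,175,180):print(u,onz(p,(u,141.5),.14))
E
```

```text
row141 [ 69  68  68  72  70  70  70  67  68  69  69  68  69  68  65  61  52  48
  41  39  39  41  39  40  41  39  40  40  41  38  40  47  91 144 181 197
 200 200 201 200 201 201 201 202 200 201 201 201 201 201]
row142 [ 71  70  69  71  71  69  69  69  68  69  70  68  67  69  68  61  56  48
  42  43  43  41  37  39  40  40  39  41  37  36  39  48  92 148 185 200
 202 202 202 202 202 203 202 203 203 204 203 203 203 203]
col160 [ 40  40  42  42  69 121 166 195 207 208 207 207 207 204 204 200 181 136
  82  48  41  41  39  39  43  40  41  40  48  67 106 150 184 201 207 206
 204 205 205 203 200 184 150 106  76  75  74  75]
col168 [ 39  38  42  45  69 116 164 195 207 209 210 207 206 206 205 199 180 136
  84  47  39  37  37  41  37  40  39  42  49  64 106 149 185 201 207 207
 207 206 206 204 199 185 148  98  68  68  71  71]
hole row [ 63  69  88 109 127 135 138 138 139 134 124 110 108 111 113 113 112 111
 110 107 108 106 108 119 131 136 137 137 136 138 144 167 190 200]
hole col [136 135 133 136 134 138 138 135 132 125 115 112 110 111 111 111 113 119
 116 103 103 115 127 134 133 132 137 136 129 107  90  89]
[0.41117613 0.08764583 0.159     ]
150 [0.48622185 0.15820721 0.14      ]
155 [0.48501163 0.15408128 0.14      ]
160 [0.48380001 0.1499527  0.14      ]
165 [0.48258703 0.14582163 0.14      ]
170 [0.48137272 0.1416882  0.14      ]
175 [0.48015713 0.13755257 0.14      ]
180 [0.4789403  0.13341489 0.14      ]
```

The slot centre comes out at (0.4835,0.147) from both this view and the geometry. I'll move above it and lower.

```bash
python3 -c "
from h import *
go([.4835,.147,.241],-16.5)"
```

```text
[ 0.1043 -0.1521 -0.0025] [-0.0026 -0.0026  0.0001]
```

Call:
send_rows --steps '[0.015,-0.02,-0.0025,0,0,0,0.04,-0.055,-0.0025,0,0,0,0.065,-0.095,-0.0025,0,0,0,0.09,-0.13,-0.0025,0,0,0,0.1043,-0.1521,-0.0025,0,0,0,0.1043,-0.1521,-0.0025,0,0,0,0.1043,-0.1521,-0.0025,0,0,0]'

```text
clock: 5.75
eef_pos: [0.4827, 0.1469, 0.2401]
tcp_rot: [[0.959, -0.283, -0.001], [-0.283, -0.959, 0.0], [-0.001, -0.0, -1.0]]
ft_force: [0.1, -0.1, -0.0]
width: 0.199
gripper_force: 20.0
```

```bash
python3 - <<'E'
from h import *
st();p=camera_params("wrist");a=snapshot("wrist")[...,::-1]
e=manip.state()["eef_pos"];k=e+[0,0,.019]
print("knob/origin/tip, slot expected",proj(p,[k,k-[0,0,.028],k-[0,0,.058],[.4835,.147,.14]]).round(1))
cv2.imwrite("pics/w3.png",cv2.resize(a[120:320,180:380],(600,600),interpolation=2))
E
```

```text
5.75 [0.4827 0.1469 0.2401] yaw -16.467163546104068 tilt 0.04116305583268795 [ 0.1 -0.1 -0. ] 0.19909200806357435 19.99999817839125
knob/origin/tip, slot expected [[251.4 266.9]
 [251.5 243.3]
 [251.6 224.4]
 [251.  197.1]]
```

View pics/w3.png

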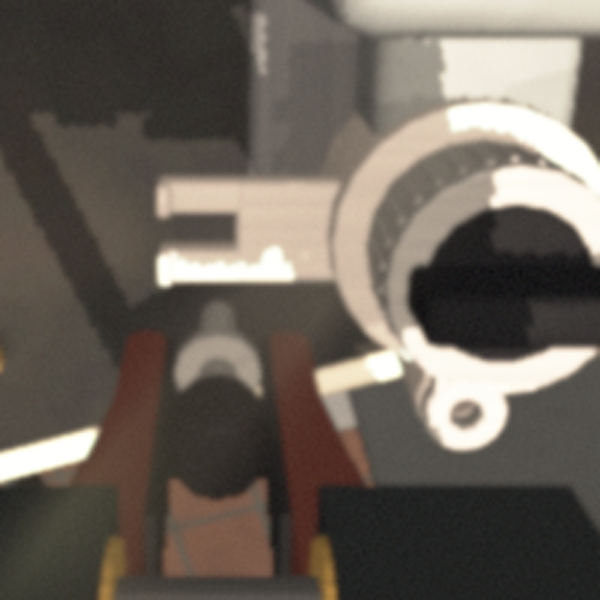

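The pin sits in the same column as the slot middle: tip at crop (217,305), slot at (165–238, 213–248). I'll lower it straight down.

Call:
send_rows --steps '[0,0,0.02,0,0,0,0,0,0.05,0,0,0,0,0,0.08,0,0,0,0,0,0.1,0,0,0,0,0,0.115,0,0,0,0,0,0.13,0,0,0,0,0,0.145,0,0,0,0,0,0.155,0,0,0,0,0,0.165,0,0,0,0,0,0.165,0,0,0]'

```text
clock: 6.8
eef_pos: [0.4831, 0.147, 0.1576]
tcp_rot: [[0.959, -0.284, 0.0], [-0.284, -0.959, 0.001], [-0.0, -0.001, -1.0]]
ft_force: [-0.5, -0.9, -1.0]
width: 0.196
gripper_force: 20.0
```

Call:
send_rows --steps '[0,0,0.004,0,0,0,0,0,0.008,0,0,0,0,0,0.011,0,0,0,0,0,0.014,0,0,0,0,0,0.016,0,0,0,0,0,0.016,0,0,0,0,0,0.016,0,0,0]'

```text
clock: 7.5
eef_pos: [0.4835, 0.1471, 0.1503]
tcp_rot: [[0.959, -0.284, 0.001], [-0.284, -0.959, 0.001], [0.001, -0.001, -1.0]]
ft_force: [-0.6, 0.1, 2.1]
width: 0.195
gripper_force: 20.0
```

Call:
send_rows --steps '[0,0,0,0,0,0,0,0,0,0,0,0,0,0,0,0,0,0,0,0,0,0,0,0,0,0,0,0,0,0]' --hand 0.3

```text
clock: 8.0
eef_pos: [0.4834, 0.1471, 0.1502]
tcp_rot: [[0.959, -0.284, 0.001], [-0.284, -0.959, 0.001], [0.001, -0.001, -1.0]]
ft_force: [0.6, -0.0, 0.7]
width: 0.349
gripper_force: 0.0
```

Call:
send_rows --steps '[0,0,-0.01,0,0,0,0,0,-0.03,0,0,0,0,0,-0.05,0,0,0,0,0,-0.08,0,0,0,0,0,-0.12,0,0,0,0,0,-0.17,0,0,0,0,0,-0.22,0,0,0,0,0,-0.26,0,0,0,0,0,-0.26,0,0,0]'

```text
clock: 8.9
eef_pos: [0.4854, 0.1473, 0.284]
tcp_rot: [[0.959, -0.284, 0.008], [-0.284, -0.959, 0.002], [0.007, -0.004, -1.0]]
ft_force: [-0.2, 0.1, -0.3]
width: 0.35
gripper_force: 0.0
```

```bash
python3 - <<'E'
from h import *
st();p=camera_params("wrist");a=snapshot("wrist")[...,::-1]
P=np.array([.4835,.147,.14])
print("origin/knob top expected",proj(p,[P,P+[0,0,.038],[.462,.072,.21]]).round(1))
cv2.imwrite("pics/w4.png",cv2.resize(a[90:290,190:390],(600,600),interpolation=2))
go([.462,.072,.279],13.5)
E
```

```text
8.9 [0.4854 0.1473 0.284 ] yaw -16.498023896244973 tilt 0.4782589231076095 [-0.2  0.1 -0.3] 0.34992494362779714 0.0
origin/knob top expected [[252.8 187.6]
 [252.7 198.5]
 [346.  209.6]]
[-0.0002  0.1568  0.0056] [-0.0032 -0.0098 -0.9998]
```

View pics/w4.png

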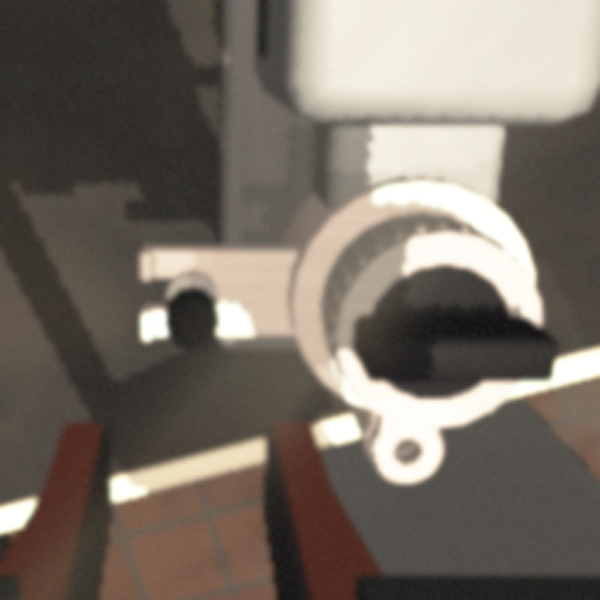

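The pin stands in the notch, knob at crop (193,318), close to where it was expected. Next I'll move over the cap and turn the gripper 90°.

Call:
send_rows --steps '[0,0.05,0.005,0,-0.005,-0.2,0,0.1,0.005,0,-0.01,-0.5,0,0.1568,0.0056,-0.0032,-0.0098,-0.75,0,0.1568,0.0056,-0.0032,-0.0098,-1,0,0.1568,0.0056,-0.0032,-0.0098,-1,0,0.1568,0.0056,-0.0032,-0.0098,-1]' --hand 0

```text
clock: 9.55
eef_pos: [0.4606, 0.0719, 0.2766]
tcp_rot: [[0.973, 0.23, -0.005], [0.23, -0.973, -0.0], [-0.005, -0.001, -1.0]]
ft_force: [0.1, -0.1, -0.0]
width: 0.501
gripper_force: 0.0
```

Call:
send_rows --steps '[0,0,0,0,0,-0.28,0,0,0,0,0,-0.56,0,0,0,0,0,-0.84,0,0,0,0,0,-1,0,0,0,0,0,-1]'

```text
clock: 10.05
eef_pos: [0.4609, 0.0723, 0.2769]
tcp_rot: [[0.726, 0.688, -0.005], [0.688, -0.726, -0.001], [-0.004, -0.003, -1.0]]
ft_force: [0.2, -0.2, -0.1]
width: 0.501
gripper_force: 0.0
```

Call:
send_rows --steps '[0,0,0,0,0,-0.28,0,0,0,0,0,-0.56,0,0,0,0,0,-0.84,0,0,0,0,0,-1,0,0,0,0,0,-1,0,0,0,0,0,-1]'

```text
clock: 10.65
eef_pos: [0.461, 0.072, 0.2771]
tcp_rot: [[0.288, 0.958, -0.004], [0.958, -0.288, -0.001], [-0.002, -0.004, -1.0]]
ft_force: [-0.4, 0.4, 0.1]
width: 0.5
gripper_force: 0.0
```

```bash
python3 - <<'E'
from h import *
st();p=camera_params("wrist");a=snapshot("wrist")[...,::-1]
b=np.array([[.462,.072,.21]])
X=np.array([.959,-.284,0]);Y=np.array([.284,.959,0])
print("bar corners",proj(p,[b[0]+i*.007*X+j*.027*Y for i,j in((1,1),(1,-1),(-1,-1),(-1,1))]).round(0),proj(p,b))
cv2.imwrite("pics/w5.png",a)
go([.462,.072,.188],73.5)
E
```

```text
10.65 [0.461  0.072  0.2771] yaw 73.2523538877309 tilt 0.25190684678879854 [-0.4  0.4  0.1] 0.49980956714538327 0.0
bar corners [[261. 176.]
 [261. 238.]
 [244. 238.]
 [243. 176.]] [[252.38004173 207.91970725]]
[0.0009 0.0026 0.1784] [-0.0074  0.0035 -0.0068]
```

View pics/w5.png

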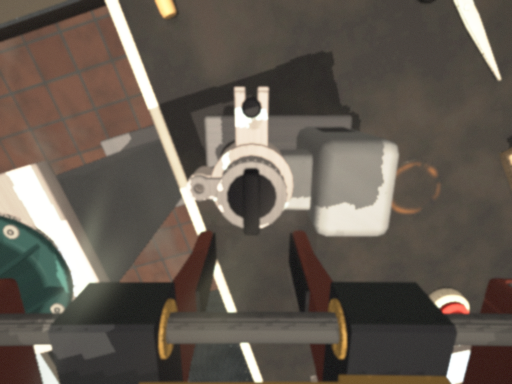

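The bar lies at columns 244–261, rows 169–234, centred between the fingers; the ear is on the left and the parked pin is at (252,106). The bar sits a few pixels further along tool x than predicted, so I'll check that with numbers.

```bash
python3 - <<'E'
from h import *
a=cv2.imread("pics/w5.png");g=cv2.cvtColor(a,6);p=camera_params("wrist")
print("col252",list(enumerate(g[160:245,252],160))[::1]) if 0 else print(g[160:250,252])
print("row210",g[210,236:270]);print("row180",g[180,205:300]);print("ringcol 275..",[ (c,g[140:235,c].tolist().index(max(g[140:235,c].tolist()))+140) for c in ()])
print(proj(p,[[.4835,.147,.178],[.4835,.147,.168],[.462,.072,.15],[.474,.112,.15],[.45,.032,.15],[.412,.087,.159]]).round(1))
print(np.nonzero(g[85:125,252]<50)[0]+85)
E
```

```text
[114 143 174 192 199 197 189 158 102  49  27  22  21  29  33  35  41  44
  42  46  44  43  45  47  46  45  42  45  48  44  47  48  48  44  47  48
  46  46  46  51  50  51  50  50  50  51  49  51  52  49  52  53  55  54
  52  54  54  56  53  55  58  57  57  57  57  59  60  60  61  61  61  61
  58  59  62  68  79  81  79  79  82  80  82  80  83  81  80  81  82  81]
row210 [41 39 42 45 43 43 40 40 39 40 45 45 48 49 50 50 52 52 52 54 55 53 54 55
 57 58 61 61 62 60 62 66 68 79]
row180 [175 174 176 178 180 179 181 181 179 178 179 179 178 176 181 199 211 199
 191 191 191 191 191 190 190 189 183 165 131  90  57  40  37  41  41  40
  37  34  32  33  35  36  38  44  40  42  45  44  45  44  50  46  43  39
  35  42  46  50  49  47  51  52  64  83 109 145 172 190 198 197 200 197
 197 195 195 195 184 167 167 193 220 230 231 231 231 230 222 201 167 153
 151 154 152 152 152]
ringcol 275.. []
[[251.3 106.7]
 [251.4 106.4]
 [252.6 187.3]
 [252.6 145.5]
 [252.6 225.6]
 [199.  189.8]]
[ 85  87  88  90  91  92  93  95  96  97  98  99 100 101 102 103 104 105]
```

Several cues (pin grip centre, ear, bar) put the axis about 1.7 mm further along the grinder's y. I'll use (0.4625,0.0737).

```bash
python3 -c "
from h import *
go([.4625,.0737,.188],73.5)"
```

```text
[0.0045 0.0025 0.1784] [-0.0074  0.0035 -0.0068]
```

Call:
send_rows --steps '[0.0045,0.0025,0.02,-0.0074,0.0035,-0.0068,0.0045,0.0025,0.06,-0.0074,0.0035,-0.0068,0.0045,0.0025,0.1,-0.0074,0.0035,-0.0068,0.0045,0.0025,0.13,-0.0074,0.0035,-0.0068,0.0045,0.0025,0.155,-0.0074,0.0035,-0.0068,0.0045,0.0025,0.17,-0.0074,0.0035,-0.0068,0.0045,0.0025,0.178,-0.0074,0.0035,-0.0068,0.0045,0.0025,0.178,-0.0074,0.0035,-0.0068]'

```text
clock: 11.5
eef_pos: [0.4623, 0.0735, 0.1879]
tcp_rot: [[0.281, 0.96, -0.001], [0.96, -0.281, 0.0], [-0.0, -0.001, -1.0]]
ft_force: [-0.1, -0.5, -0.0]
width: 0.499
gripper_force: 0.0
```

Call:
send_rows --steps '[0,0,0,0,0,0,0,0,0,0,0,0,0,0,0,0,0,0,0,0,0,0,0,0,0,0,0,0,0,0,0,0,0,0,0,0,0,0,0,0,0,0,0,0,0,0,0,0]' --hand 1 --squeeze 35

```text
clock: 12.3
eef_pos: [0.4614, 0.0738, 0.1885]
tcp_rot: [[0.281, 0.96, -0.002], [0.96, -0.281, 0.0], [0.0, -0.002, -1.0]]
ft_force: [-3.7, 1.1, 6.3]
width: 0.157
gripper_force: 35.0
```

```bash
python3 -c "
from h import *
st();s=manip.state();print(s['ft_torque'],s['joint_positions'])"
```

```text
12.3 [0.4614 0.0738 0.1885] yaw 73.70535368504665 tilt 0.09472378573087027 [-3.7  1.1  6.3] 0.15748072559026188 35.00114321708679
[0.16656118 0.72051448 0.05348011] [1.02302694e-02 2.06914013e-01 1.82900691e+00 5.54647511e-04
 1.10724884e+00 2.94377097e-01]
```

Call:
send_rows --steps '[0,-0.002,0,0,0,-0.05,0,-0.002,-0.0005,0,0,-0.1,0,-0.002,-0.001,0,0,-0.15,0,-0.002,-0.0012,0,0,-0.2,0,-0.002,-0.0015,0,0,-0.25,0,-0.002,-0.0015,0,0,-0.25]'

```text
clock: 12.9
eef_pos: [0.4614, 0.0737, 0.1889]
tcp_rot: [[0.152, 0.988, -0.0], [0.988, -0.152, -0.0], [-0.0, -0.0, -1.0]]
ft_force: [-0.7, 0.9, -2.4]
width: 0.156
gripper_force: 35.0
```

```bash
python3 -c "
from h import *
st();s=manip.state();print(s['ft_torque'])"
```

```text
12.9 [0.4614 0.0737 0.1889] yaw 81.27378060569767 tilt 0.018435911960863714 [-0.7  0.9 -2.4] 0.15628590969521816 34.99927461147308
[-0.063293    0.24426288  0.04919429]
```

It turned 7.5° counter-clockwise with almost no torque, so this is the loosening direction. Continuing.

Call:
send_rows --steps '[0,0,-0.0009,0,0,-0.12,0,0,-0.0018,0,0,-0.25,0,0,-0.0027,0,0,-0.37,0,0,-0.0037,0,0,-0.5,0,0,-0.0046,0,0,-0.62,0,0,-0.0055,0,0,-0.75,0,0,-0.0064,0,0,-0.87,0,0,-0.0073,0,0,-1,0,0,-0.0073,0,0,-1]'

```text
clock: 13.8
eef_pos: [0.4616, 0.0738, 0.1926]
tcp_rot: [[-0.362, 0.932, 0.0], [0.932, 0.362, -0.0], [-0.0, 0.0, -1.0]]
ft_force: [-1.2, -0.4, -2.5]
width: 0.16
gripper_force: 35.0
```

```bash
python3 -c "
from h import *
st();s=manip.state();print(s['ft_torque'])"
```

```text
13.8 [0.4616 0.0738 0.1926] yaw 111.24122735048552 tilt 0.013715467865498912 [-1.2 -0.4 -2.5] 0.15976486918788743 34.998754262924194
[-0.04223813  0.08451522 -0.00718016]
```

Forces are small. I'll finish the turn to about 70° total.

Call:
send_rows --steps '[0,0,-0.0009,0,0,-0.12,0,0,-0.0018,0,0,-0.25,0,0,-0.0027,0,0,-0.37,0,0,-0.0037,0,0,-0.5,0,0,-0.0046,0,0,-0.62,0,0,-0.0055,0,0,-0.75,0,0,-0.0064,0,0,-0.87,0,0,-0.0073,0,0,-1,0,0,-0.0073,0,0,-1.08,0,0,-0.0073,0,0,-1.0]'

```text
out of range
```

```bash
python3 -c "
from h import *
st();s=manip.state();print(s['ft_torque'])"
```

```text
13.8 [0.4616 0.0738 0.1926] yaw 111.24122735048552 tilt 0.013715467865498912 [-1.2 -0.4 -2.5] 0.15976486918788743 34.998754262924194
[-0.04223813  0.08451522 -0.00718016]
```

The call was refused because of the -1.08 typo; I'll resend it.

Call:
send_rows --steps '[0,0,-0.0009,0,0,-0.12,0,0,-0.0018,0,0,-0.25,0,0,-0.0027,0,0,-0.37,0,0,-0.0037,0,0,-0.5,0,0,-0.0046,0,0,-0.62,0,0,-0.0055,0,0,-0.75,0,0,-0.0064,0,0,-0.87,0,0,-0.0073,0,0,-1,0,0,-0.0073,0,0,-1,0,0,-0.0073,0,0,-1]'

```text
clock: 14.8
eef_pos: [0.4616, 0.0737, 0.1963]
tcp_rot: [[-0.778, 0.629, 0.0], [0.629, 0.778, -0.0], [-0.0, 0.0, -1.0]]
ft_force: [0.1, -0.1, -2.9]
width: 0.16
gripper_force: 35.0
```

Call:
send_rows --steps '[0,0,-0.002,0,0,-0.08,0,0,-0.004,0,0,-0.1,0,0,-0.008,0,0,-0.1,0,0,-0.012,0,0,-0.1,0,0,-0.016,0,0,-0.1,0,0,-0.02,0,0,-0.1,0,0,-0.02,0,0,-0.1]'

```text
clock: 15.5
eef_pos: [0.4618, 0.0738, 0.2067]
tcp_rot: [[-0.811, 0.585, 0.001], [0.585, 0.811, 0.0], [-0.001, 0.001, -1.0]]
ft_force: [-0.2, -0.5, -3.5]
width: 0.158
gripper_force: 35.0
```

```bash
python3 -c "
from h import *
st();s=manip.state();print(s['ft_torque'])"
```

```text
15.5 [0.4618 0.0738 0.2067] yaw 144.1903840519523 tilt 0.05096372122474658 [-0.2 -0.5 -3.5] 0.15804482640169748 34.99942123889923
[ 0.07919901 -0.12552968 -0.072279  ]
```

The cap is free: only its 3.5 N weight shows. I'll lift to 8 cm above where it sat.

Call:
send_rows --steps '[0,0,-0.01,0,0,0,0,0,-0.03,0,0,0,0,0,-0.05,0,0,0,0,0,-0.075,0,0,0,0,0,-0.1,0,0,0,0,0,-0.115,0,0,0,0,0,-0.123,0,0,0,0,0,-0.123,0,0,0,0,0,-0.123,0,0,0,0,0,-0.123,0,0,0]'

```text
clock: 16.5
eef_pos: [0.4611, 0.0738, 0.2673]
tcp_rot: [[-0.811, 0.585, -0.001], [0.585, 0.811, -0.0], [0.001, -0.001, -1.0]]
ft_force: [-0.4, -1.0, -2.8]
width: 0.157
gripper_force: 35.0
```

Call:
send_rows --steps '[0,0,0,0,0,0,0,0,0,0,0,0,0,0,0,0,0,0,0,0,0,0,0,0,0,0,0,0,0,0]'

```text
clock: 17.0
eef_pos: [0.4615, 0.0738, 0.2678]
tcp_rot: [[-0.811, 0.585, 0.0], [0.585, 0.811, -0.0], [-0.0, 0.0, -1.0]]
ft_force: [-0.0, 0.3, -4.2]
width: 0.153
gripper_force: 35.0
```

```bash
python3 - <<'E'
from h import *
st();a=snapshot("side")[...,::-1];b=snapshot("wrist")[...,::-1]
o=np.zeros((480,800,3),np.uint8);o[:,:400]=cv2.resize(a[130:250,210:310],(400,480),interpolation=2);o[:300,400:]=cv2.resize(b,(400,300))
cv2.imwrite("pics/f.png",o)
E
```

```text
17.0 [0.4615 0.0738 0.2678] yaw 144.20711490031331 tilt 0.007295687846244827 [-0.   0.3 -4.2] 0.1528535937973683 34.9992173910141
```

View pics/f.png

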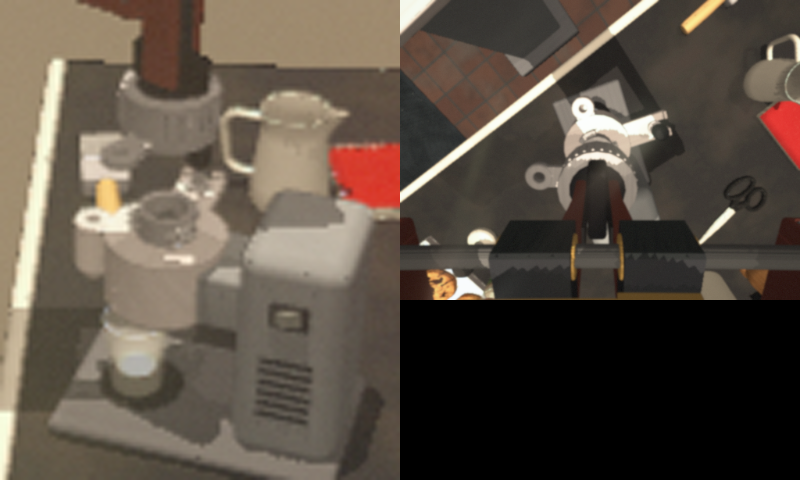

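The cap hangs level at about (170,105), above the open burr head at (165,220). The pin is still in the notch beside it, and the glass and pitcher are in place.

```bash
python3 -c "
from station import manip
print(manip.hand_in())"
```

```text
the job is handed in; nothing more can be done
None
```

I handed the job in at 17 s: the pin is parked in the notch and released, and the cap, unscrewed counter-clockwise (right-hand thread), is held level about 8 cm above the head; the glass and pitcher looked in place at the end, and I didn't check the tamper or brush separately.

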